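# Reload the dishwasher-tablet dispenser

### The arm

A 6-joint arm with a two-finger parallel gripper is mounted at the origin on a cart in front of the work surface, level with it; the furniture and walls round the work are solid. World frame = base frame: x ahead of the robot, y to its left, z up, the work surface at z = 0. Lengths are in m, angles in rad, forces in N, time in s.
With the tool pointing down it reaches from about 0.25 to 0.725 m from the base axis. Payload 4 kg.
Tool frame: the origin (TCP) lies midway between the tips of the shut fingers; the grasp point (between the pads) lies 19 mm behind it; z points along the fingers, x is the direction in which the jaws open and shut, and the axes are right-handed (so a half turn about z gives the same grasp; the last joint's range is limited). The gripper opens to 85 mm and grips with 20 to 120 N. Pads are 22 mm wide; open, the fingers measure 114 mm over their backs; the gripper's body (76 mm by 85 mm) begins 54 mm behind the grasp point. The pads swing forward as they close: fully open they stand 13 mm farther back than shut.
Start: joints at [-1.154, 0.241, 0.005, 1.335, 0, 1.571], TCP at [0.202, -0.457, 0.231] pointing down, gripper open.
Joint ranges: [-2.72, 2.72], [-1.05, 1.87], [-1.09, 1.28], [-1.99, 2.15], [-1.42, 1.44], [-3.14, 3.14]. Speed limits (rad/s): [2.79, 2.79, 3.14, 3.14, 3.14, 3.14].

### API

Orientations are given as a unit quaternion [x, y, z, w].
In Python, from workcell import telemetry, camera, get_calibration, bot gives the robot as it stands.
- The arm moves only by the tool step_arm, never from a script. Its argument "increments" is a list of rows, each an object with "slide": the shift along the tool's x, y, z in m, a list of three; "turn": the turn, a rotation vector about the tool's x, y, z in rad, a list of three; "grip": the closure, from -1 (fully open) to 1 (shut), so that 0 is half open. A call has 1 to 12 rows; each row shifts and turns the commanded pose from where the row before left it, along the tool's axes as they then stand; what a row does not reach is not made up. A row lasts 1/12 s, in which the tool goes at most 41.7 mm and 7.16 degrees, less where a joint would pass 70% of its speed; a pose out of reach is approached as far as the arm can. A call is refused whole if a number of a shift passes 0.0417 or a number of a turn 0.125, either way. A call with a gripper value outside its range is refused whole. The fingers move at their own pace and stop on an object; the grip force is fixed at half the most. Time passes only in rows, so rows that do not move let the fingers close. It gives the time, the measured TCP pose, the force and the opening at its end, in the units of the state.
- telemetry.get_obs(): the state, without advancing time (a new reading comes with each control period).
- camera(name): name is "side" or "top"; returns (picture, depth): 480x640x3 uint8, red, green, blue; 480x640 float32, m along the optical axis (not along the pixel's ray), 0 where there is no reading.
- get_calibration(name): a dict with "K" (3x3 intrinsics, pixels), "extrinsics" (4x4, takes a point from camera to world coordinates). Camera axes: x right, y down, z forward; pixel columns grow to the right and rows downward; lengths in m; the calibration is good to about 2 mm. A picture is of the moment at which its call begins. get_calibration takes no time and is no camera call.
- bot.job_done(): hands the job in, once; it reports no verdict.
The state is a dict: "clock": time; "joint_pos": joint angles; "joint_vel": joint speeds; "tau": joint torques, N m; "eef_pos": TCP position; "tool_rot": TCP orientation; "ft_force": force on the tool from outside, world axes, zero at the start; "ft_torque": the same for the moment, N m; "grip_width": finger opening in m.
Only numpy, scipy, OpenCV 4.12 (cv2) and the standard library are available. Lean on these libraries where they do the work, as an engineer would, in place of code of your own. Each camera call takes 0.05 s, during which the arm holds its last target. There are 200 camera calls.

### The job

Reload the tablet dispenser: lay the full strip of five tablets upright in its channel, between the spring follower and the open rail, then slide the rail fully home so that it presses the strip against the spring follower. Leave the part-used strip of three tablets where it is, and let go of everything at the end.

Things in the scene. Friction and masses are not known exactly. Their poses are not given: they have to be found in the camera images.
- full_strip: Full strip: five white dishwasher tablets in a row, one rigid bar 100 long (its x), 28 wide (y), 40 tall (z), 90 to 175 g, both ends alike. Stands on its 100 x 28 underside on the worktop, right of the dispenser. Origin: centre of the underside. Grip it across the 28 mm in its upper half, so that the fingers stay above the channel walls.
- part_strip: Part-used strip: same tablets, width and height, but only three of them, 60 long (its x). Also on the worktop right of the dispenser, nearer to it or farther than the full strip. Origin: centre of the underside. Stays where it is. (Behind both strips a wall cabinet hangs 0.48 m above the worktop, from about x = 0.6 m on: draw back towards the robot before swinging left.)
- dispenser: Fixed metal channel along its own y (+y about left). Origin: at worktop height under the centre line. Own axes, mm: floor z 8; walls 42 apart inside, flared lips to z 26, x -30/+30. At the left a grey spring follower plate, z 11-41, face at y +75, yields up to 30 to +y (1.2 N at first, 3 N after 15), housing to y +160. At the right the rail, z 10-40. Strip centre ends at y +40.
- rail_tab (a point): Top centre of the grey upright tab on the sliding rail. Tab 24 wide (dispenser x), 14 thick (y), z 40-74; pinch it across the 24 from above or push it to +y. With the rail open the tab is at dispenser y -140, the rail's nose (pushes the strip) at y -85, its end plate (54 wide, to z 46) at y -180; all move with the rail. Axes as the dispenser's.
- rail (a joint): How far the rail is slid in (m), along the dispenser's +y (right to left): 0 = fully open, 0.075 = fully home at its stop, end plate against the channel's end. Starts at 0 to 0.012. About 6 N of friction; it stays where it is left, also against the spring. Home with the full strip loaded, the follower is pressed back 15 mm.
Things that resemble listed ones, but are neither listed nor needed, are in the scene too. Leave any orange or yellow look-alike of the full_strip alone.

How it is judged:
By the outcome, as a careful person would: the job done as asked, in the order asked, and still so for the second after the job is handed in, with the robot touching nothing.
It also fails if it takes over 48 s, if anything falls off the work surface, if the arm or the gripper's body presses on something with over 40 N, if the wrist force passes 120 N, or if a joint passes its speed limit or range.

## Working session

There is one attempt and no reset: what is moved stays moved. The work goes in short steps, Python scripts to look and compute and a tool call to move; the robot and the scene stay as the last step left them, time stands still between calls to the robot, and variables do not carry over. Pictures are saved under pics/ and viewed, and the job is handed in when it is done.

Besides the shell and the picture viewer there is one more tool, called after ">>>" by a JSON object that holds its "fn" and its "kwargs", one argument or row to a line. step_arm: Moves the arm, as the interface text tells. Its arguments: {"type":"object","properties":{"increments":{"type":"array","items":{"type":"object","properties":{"slide":{"type":"array","items":{"type":"number"}},"turn":{"type":"array","items":{"type":"number"}},"grip":{"type":"number"}}}}},"required":["increments"]}

```bash
mkdir -p pics; ls
cat > h.py <<'E'
import numpy as np, cv2
from workcell import telemetry, camera, get_calibration, bot
def cloud(name):
    im,d=camera(name); c=get_calibration(name); K=c["K"]; T=np.array(c["extrinsics"])
    v,u=np.mgrid[:480,:640]
    P=np.stack([(u-K[0][2])/K[0][0]*d,(v-K[1][2])/K[1][1]*d,d],-1)
    W=P@T[:3,:3].T+T[:3,3]; W[d==0]=np.nan
    return im,d,W
def save(im,n): cv2.imwrite(f"pics/{n}.png",im[:,:,::-1])
E
python3 - <<'E'
from h import *
for n in("top","side"):
    im,d,W=cloud(n); save(im,n+"0"); np.save(n+"0.npy",W); np.save(n+"im0.npy",im)
    c=get_calibration(n);print(n,np.round(c["K"],1).tolist(),np.round(c["extrinsics"],3).tolist())
print(telemetry.get_obs())
E
```

```text
pics
top [[504.9, 0.0, 311.1], [0.0, 504.9, 234.6], [0.0, 0.0, 1.0]] [[0.014, -0.99, 0.143, 0.294], [-1.0, -0.017, -0.021, -0.211], [0.023, -0.142, -0.99, 1.153], [0.0, 0.0, 0.0, 1.0]]
side [[563.2, 0.0, 322.2], [0.0, 563.2, 235.5], [0.0, 0.0, 1.0]] [[-0.817, -0.327, 0.475, -0.116], [-0.576, 0.444, -0.686, 0.573], [0.013, -0.835, -0.551, 0.696], [0.0, 0.0, 0.0, 1.0]]
{'clock': 0.1, 'joint_pos': array([-1.15402012e+00,  2.41394878e-01,  3.90228029e-03,  1.33522526e+00,
       -1.19180328e-05,  1.57078238e+00]), 'joint_vel': array([ 0.00138811, -0.00241073,  0.00278311,  0.00044644,  0.00011972,
        0.00024819]), 'tau': array([-5.22941755e-04, -3.73138368e+01,  2.53010130e+01,  1.08705409e-02,
       -4.71067392e-05, -1.05110425e-05]), 'eef_pos': array([ 0.20217924, -0.45669301,  0.23048994]), 'tool_rot': array([ 8.38100889e-01, -5.45514415e-01, -8.08463905e-04, -5.19129757e-04]), 'ft_force': array([-0.18134806, -0.92459125,  0.31697476]), 'ft_torque': array([ 0.00540679, -0.04813915, -0.01371402]), 'grip_width': 0.0851843859546739}
```

View pics/top0.png

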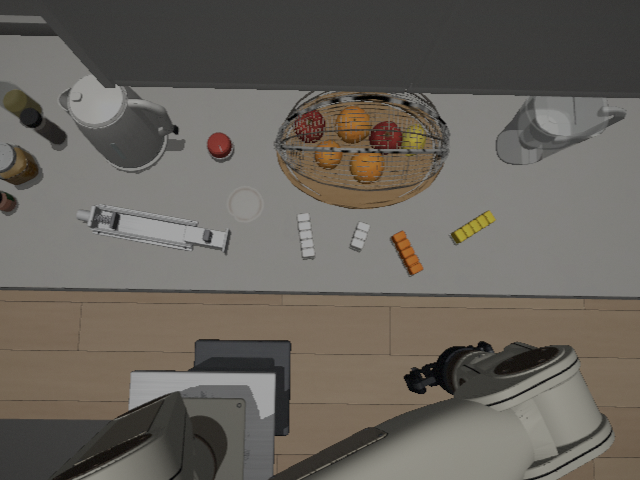

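View pics/side0.png

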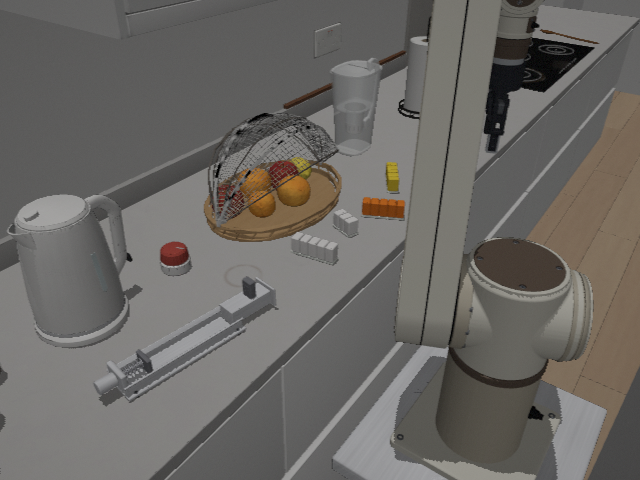

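Top view: the full white strip is at about (306,236), the part strip at (360,236), and the dispenser runs from (80,215) to (228,240) with its tab at (207,236). Next I'll measure them.

Run:
```python
from h import *
W=np.load("top0.npy"); im=np.load("topim0.npy")
def rect(n,u0,u1,v0,v1,zl,zh):
    w=W[v0:v1,u0:u1].reshape(-1,3); w=w[(w[:,2]>zl)&(w[:,2]<zh)]
    r=cv2.minAreaRect(w[:,:2].astype(np.float32)*1000)
    print(n,len(w),np.round(r[0],1),np.round(r[1],1),round(r[2],1),"z",np.round(np.percentile(w[:,2],[5,50,95]),3))
    return w
rect("full",290,325,205,265,.03,.06)
rect("part",345,375,215,255,.03,.06)
rect("orange",385,428,225,280,.03,.06)
rect("disp",75,235,195,255,.004,.1)
rect("tab",195,220,225,248,.06,.09)
rect("rail",150,235,200,255,.03,.06)
rect("foll",88,125,205,235,.03,.06)
t=W[240:280,250:280].reshape(-1,3);print("table",np.nanmedian(t,0))
s=cv2.resize(im[190:270,70:240],None,fx=4.7,fy=4.7,interpolation=cv2.INTER_CUBIC); save(s,"zoom0")
Ws=np.load("side0.npy")
for n,(u0,u1,v0,v1,zl,zh) in dict(full=(285,342,228,268,.034,.06),tab=(238,262,272,302,.066,.09),part=(330,362,205,238,.034,.06)).items():
    w=Ws[v0:v1,u0:u1].reshape(-1,3); w=w[(w[:,2]>zl)&(w[:,2]<zh)]
    r=cv2.minAreaRect(w[:,:2].astype(np.float32)*1000); print("side",n,len(w),r,np.nanmax(w[:,2]))
```

```text
full 533 [ 454.5 -223.2] [98.5 28. ] 8.7 z [0.036 0.04  0.044]
part 323 [ 456.3 -345.4] [28.2 59.1] 71.3 z [0.035 0.041 0.044]
orange 557 [ 419.2 -451.4] [97. 29.] 26.9 z [0.035 0.04  0.044]
disp 4399 [476.7 124. ] [137.4 366.3] 1.1 z [0.005 0.012 0.045]
tab 87 [444.5  -9.3] [14.3 23.3] 80.1 z [0.062 0.074 0.077]
rail 669 [451.6  34.5] [168.3  54.8] 81.0 z [0.035 0.041 0.047]
foll 324 [483.9 229.4] [70.9 56.2] 80.9 z [0.031 0.04  0.048]
table [ 0.4008899  -0.1298742   0.00098979]
side full 410 ((451.95355224609375, -220.60140991210938), (98.310302734375, 34.63327407836914), 6.963491439819336) 0.04370039285620164
side tab 99 ((443.40728759765625, -6.2763872146606445), (15.634343147277832, 24.749980926513672), 84.0871810913086) 0.075732364419279
side part 202 ((453.94921875, -343.26190185546875), (32.15110778808594, 60.677101135253906), 72.8283920288086) 0.04435933576350726
```

View pics/zoom0.png

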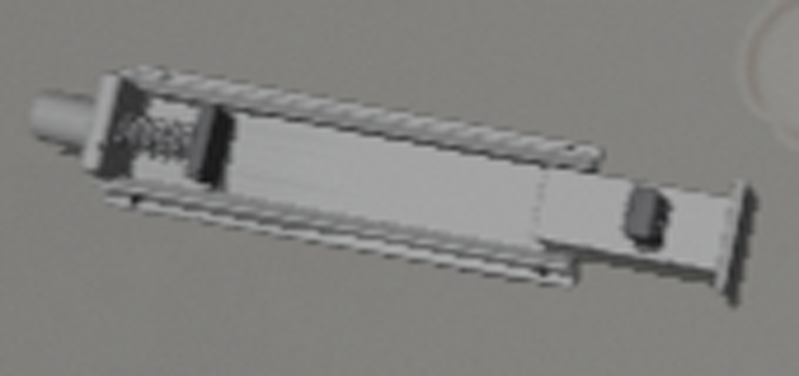

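Run:
```python
from h import *
W=np.load("top0.npy"); w=W[195:258,75:238].reshape(-1,3)
def r(zl,zh,m=None):
    q=w[(w[:,2]>zl)&(w[:,2]<zh)]; return q
q=r(.019,.031); R=cv2.minAreaRect(q[:,:2].astype(np.float32)*1000);print("lips",R,len(q))
a=np.deg2rad(9.3); ey=np.array([np.sin(a),np.cos(a)]); ex=np.array([np.cos(a),-np.sin(a)])
o=np.array([.4444,-.0085])+ey*.140
print("o",o)
L=np.c_[(w[:,:2]-o)@ex,(w[:,:2]-o)@ey,w[:,2]]*1000
for lo in range(-190,170,20):
    s=L[(L[:,1]>=lo)&(L[:,1]<lo+20)]; z=s[:,2]
    f=lambda a,b:(np.round([s[(z>a)&(z<b),0].min(),s[(z>a)&(z<b),0].max()],1).tolist() if ((z>a)&(z<b)).sum()>3 else None)
    print(lo,"lips",f(19,30),"hi",f(34,52),"tab",f(60,90))
hi=L[(L[:,2]>33)&(abs(L[:,0])<18)]; print(np.histogram(hi[:,1],np.arange(-190,170,5)))
```

```text
lips ((465.9820251464844, 117.84939575195312), (337.5291442871094, 57.66587448120117), 80.80105590820312) 816
o [0.46702453 0.1296598 ]
-190 lips [-24.8, 26.3] hi [-25.4, 26.8] tab None
-170 lips [-17.7, -17.0] hi [-17.2, 19.1] tab None
-150 lips [-17.0, -16.9] hi [-17.2, 19.2] tab [-11.4, 11.8]
-130 lips None hi [-17.4, 18.7] tab None
-110 lips [-27.4, 29.1] hi [-17.1, 19.0] tab None
-90 lips [-27.7, 29.8] hi [-17.3, 27.2] tab None
-70 lips [-27.7, 29.2] hi None tab None
-50 lips [-27.9, 29.6] hi None tab None
-30 lips [-28.0, 29.6] hi None tab None
-10 lips [-27.8, 29.6] hi None tab None
10 lips [-27.8, 29.6] hi None tab None
30 lips [-27.6, 29.3] hi None tab None
50 lips [-28.0, 28.8] hi None tab None
70 lips [-27.8, 29.2] hi [-17.2, 18.0] tab None
90 lips [-27.6, 29.5] hi [-7.6, 5.6] tab None
110 lips [-28.0, 29.1] hi [-23.3, 24.4] tab None
130 lips None hi [-9.0, 10.7] tab None
150 lips None hi [-10.6, 9.4] tab None
(array([ 0,  7, 47, 32, 36, 33, 36, 37, 69, 41, 32, 21, 16, 35, 40, 37, 35,
       33, 39, 38, 30,  2,  0,  0,  0,  0,  0,  0,  0,  0,  0,  0,  0,  0,
        0,  0,  0,  0,  0,  0,  0,  0,  0,  0,  0,  0,  0,  0,  0,  0,  0,
        0, 33, 38, 11,  7,  4,  6,  5,  7,  6, 60, 35, 19, 15, 22, 26, 18,
       18, 12,  0]), array([-190, -185, -180, -175, -170, -165, -160, -155, -150, -145, -140,
       -135, -130, -125, -120, -115, -110, -105, -100,  -95,  -90,  -85,
        -80,  -75,  -70,  -65,  -60,  -55,  -50,  -45,  -40,  -35,  -30,
        -25,  -20,  -15,  -10,   -5,    0,    5,   10,   15,   20,   25,
         30,   35,   40,   45,   50,   55,   60,   65,   70,   75,   80,
         85,   90,   95,  100,  105,  110,  115,  120,  125,  130,  135,
        140,  145,  150,  155,  160,  165]))
```

```bash
cat >> h.py <<'E'
from scipy.spatial.transform import Rotation as Ro
def plan(p,yaw):
    """turn about tool z, then tool-frame slide (at the yaw reached) to world p"""
    o=telemetry.get_obs(); R=Ro.from_quat(o["tool_rot"]); M=R.as_matrix()
    y0=np.arctan2(M[1,0],M[0,0]); y=np.deg2rad(yaw)
    G=Ro.from_matrix(np.array([[np.cos(y),np.sin(y),0],[np.sin(y),-np.cos(y),0],[0,0,-1]]))
    t=(R.inv()*G).as_rotvec(); s=G.as_matrix().T@(np.array(p)-o["eef_pos"])
    print("turn",np.round(t,4),"slide",np.round(s,4),"pos",np.round(o["eef_pos"],4),"yaw",np.rad2deg(y0).round(1),"q",np.round(o["joint_pos"],2),"F",np.round(o["ft_force"],1),"w",o["grip_width"].round(4),"t",o["clock"])
E
python3 -c "
from h import *
plan([.454,-.2225,.13],-81.3)"
```

```text
Traceback (most recent call last):
  File "h.py", line 17, in plan
    print("turn",np.round(t,4),"slide",np.round(s,4),"pos",np.round(o["eef_pos"],4),"yaw",np.rad2deg(y0).round(1),"q",np.round(o["joint_pos"],2),"F",np.round(o["ft_force"],1),"w",o["grip_width"].round(4),"t",o["clock"])
                                                                                                                                                                                   ^^^^^^^^^^^^^^^^^^^^^
AttributeError: 'float' object has no attribute 'round'
```

```bash
sed -i 's/o\["grip_width"\].round(4)/round(o["grip_width"],4)/' h.py
python3 -c "
from h import *
plan([.454,-.2225,.13],-81.3)"
```

```text
turn [0.0003 0.0019 0.2649] slide [-0.1934 -0.2843  0.1005] pos [ 0.2022 -0.4567  0.2305] yaw -66.1 q [-1.15  0.24  0.    1.34 -0.    1.57] F [-0.2 -0.9  0.3] w 0.0852 t 0.1
```

>>> {"fn": "step_arm", "kwargs": {
  "increments": [
    {"slide":[0,0,0],"turn":[0,0,0.0883],"grip":-1},
    {"slide":[0,0,0],"turn":[0,0,0.0883],"grip":-1},
    {"slide":[0,0,0],"turn":[0,0,0.0883],"grip":-1},
    {"slide":[-0.0215,-0.0316,0],"turn":[0,0,0],"grip":-1},
    {"slide":[-0.0215,-0.0316,0],"turn":[0,0,0],"grip":-1},
    {"slide":[-0.0215,-0.0316,0],"turn":[0,0,0],"grip":-1},
    {"slide":[-0.0215,-0.0316,0],"turn":[0,0,0],"grip":-1},
    {"slide":[-0.0215,-0.0316,0.01],"turn":[0,0,0],"grip":-1},
    {"slide":[-0.0215,-0.0316,0.01],"turn":[0,0,0],"grip":-1},
    {"slide":[-0.0215,-0.0316,0.01],"turn":[0,0,0],"grip":-1},
    {"slide":[-0.0215,-0.0316,0.01],"turn":[0,0,0],"grip":-1},
    {"slide":[-0.0214,-0.0315,0.01],"turn":[0,0,0],"grip":-1}
  ]
}}

```text
clock: 1.1
eef_pos: [0.455, -0.2213, 0.1805]
tool_rot: [0.759, -0.651, -0.0, 0.0]
ft_force: [-0.7, -0.6, 0.5]
grip_width: 0.0852
```

```bash
python3 -c "
from h import *
plan([.454,-.2225,.018],-81.3)
im,d,W=cloud('side'); save(cv2.resize(im[120:300,200:440],None,fx=3,fy=3),'s1')"
```

```text
turn [0.0006 0.0003 0.0001] slide [0.001  0.0011 0.1625] pos [ 0.455  -0.2213  0.1805] yaw -81.3 q [-0.45  0.28 -0.08  1.21 -0.    2.54] F [-0.7 -0.6  0.5] w 0.0852 t 1.1
```

View pics/s1.png

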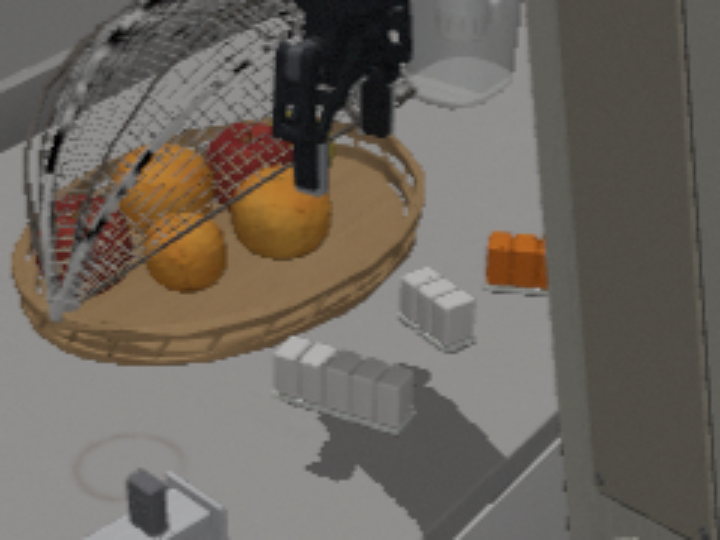

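Two fingers straddle the full strip at about (345,380) in the zoomed view, with clear space around. Now descending.

>>> {"fn": "step_arm", "kwargs": {
  "increments": [
    {"slide":[0.001,0.001,0.025],"grip":-1},
    {"slide":[0,0,0.025],"grip":-1},
    {"slide":[0,0,0.025],"grip":-1},
    {"slide":[0,0,0.025],"grip":-1},
    {"slide":[0,0,0.015],"grip":-1}
  ]
}}

```text
schema error: expected keys slide, turn, grip
```

>>> {"fn": "step_arm", "kwargs": {
  "increments": [
    {"slide":[0,0,0.015],"grip":-1},
    {"slide":[0,0,0.015],"grip":-1},
    {"slide":[0,0,0.0125],"grip":-1},
    {"slide":[0,0,0.005],"grip":-1},
    {"grip":-1}
  ]
}}

```text
schema error: expected keys slide, turn, grip
```

>>> {"fn": "step_arm", "kwargs": {
  "increments": [
    {"slide":[0.001,0.001,0.025],"turn":[0,0,0],"grip":-1},
    {"slide":[0,0,0.025],"turn":[0,0,0],"grip":-1},
    {"slide":[0,0,0.025],"turn":[0,0,0],"grip":-1},
    {"slide":[0,0,0.025],"turn":[0,0,0],"grip":-1},
    {"slide":[0,0,0.015],"turn":[0,0,0],"grip":-1},
    {"slide":[0,0,0.015],"turn":[0,0,0],"grip":-1}
  ]
}}

```text
clock: 1.65
eef_pos: [0.4521, -0.2237, 0.0494]
tool_rot: [0.759, -0.651, -0.001, 0.0]
ft_force: [-0.2, -0.6, 0.8]
grip_width: 0.0855
```

>>> {"fn": "step_arm", "kwargs": {
  "increments": [
    {"slide":[0,0,0.015],"turn":[0,0,0],"grip":-1},
    {"slide":[0,0,0.0125],"turn":[0,0,0],"grip":-1},
    {"slide":[0,0,0.005],"turn":[0,0,0],"grip":-1},
    {"slide":[0,0,0],"turn":[0,0,0],"grip":-1},
    {"slide":[0,0,0],"turn":[0,0,0],"grip":-1}
  ]
}}

```text
clock: 2.07
eef_pos: [0.4532, -0.2242, 0.0188]
tool_rot: [0.759, -0.651, -0.0, 0.0]
ft_force: [-0.3, -0.1, 1.1]
grip_width: 0.0854
```

```bash
python3 -c "
from h import *
plan([.454,-.2225,.018],-81.3)
im,d,W=cloud('side'); save(cv2.resize(im[120:300,200:440],None,fx=3,fy=3),'s2')"
```

```text
turn [ 0.0005  0.0003 -0.    ] slide [-0.0015 -0.0011  0.0008] pos [ 0.4532 -0.2242  0.0188] yaw -81.3 q [-0.46  0.45 -0.3   0.82 -0.    2.53] F [-0.3 -0.1  1.1] w 0.0854 t 2.0667
```

View pics/s2.png

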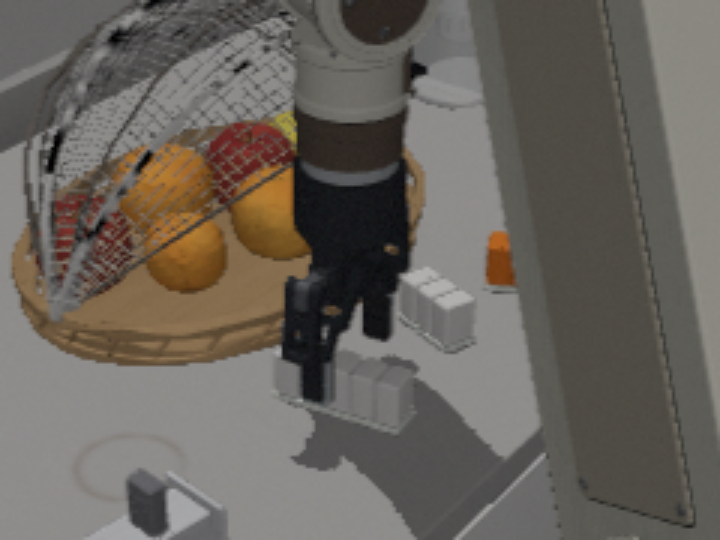

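>>> {"fn": "step_arm", "kwargs": {
  "increments": [
    {"slide":[0,0,0],"turn":[0,0,0],"grip":1},
    {"slide":[0,0,0],"turn":[0,0,0],"grip":1},
    {"slide":[0,0,0],"turn":[0,0,0],"grip":1},
    {"slide":[0,0,0],"turn":[0,0,0],"grip":1},
    {"slide":[0,0,0],"turn":[0,0,0],"grip":1},
    {"slide":[0,0,0],"turn":[0,0,0],"grip":1},
    {"slide":[0,0,0],"turn":[0,0,0],"grip":1},
    {"slide":[0,0,0],"turn":[0,0,0],"grip":1}
  ]
}}

```text
clock: 2.78
eef_pos: [0.4538, -0.2243, 0.0194]
tool_rot: [0.759, -0.651, 0.001, -0.0]
ft_force: [-1.0, -0.6, 5.6]
grip_width: 0.0268
```

>>> {"fn": "step_arm", "kwargs": {
  "increments": [
    {"slide":[0,0,0],"turn":[0,0,0],"grip":1},
    {"slide":[0,0,-0.01],"turn":[0,0,0],"grip":1},
    {"slide":[0,0,-0.015],"turn":[0,0,0],"grip":1},
    {"slide":[0,0,-0.02],"turn":[0,0,0],"grip":1},
    {"slide":[0,0,-0.02],"turn":[0,0,0],"grip":1},
    {"slide":[0,0,-0.02],"turn":[0,0,0],"grip":1},
    {"slide":[0,0,-0.015],"turn":[0,0,0],"grip":1},
    {"slide":[0,0,0],"turn":[0,0,0],"grip":1}
  ]
}}

```text
clock: 3.45
eef_pos: [0.4551, -0.2251, 0.1221]
tool_rot: [0.759, -0.651, 0.003, -0.001]
ft_force: [0.8, -0.2, -1.0]
grip_width: 0.0267
```

```bash
python3 -c "
from h import *
plan([.467,.1225,.12],-9.3)
im,d,W=cloud('side'); np.save('s3.npy',W); save(cv2.resize(im[120:300,200:440],None,fx=3,fy=3),'s3')"
```

```text
turn [-0.0019 -0.0058 -1.2567] slide [-0.0445 -0.3449  0.0021] pos [ 0.4551 -0.2251  0.1221] yaw -81.3 q [-0.46  0.33 -0.17  1.06 -0.    2.53] F [ 0.8 -0.2 -1. ] w 0.0267 t 3.45
```

View pics/s3.png

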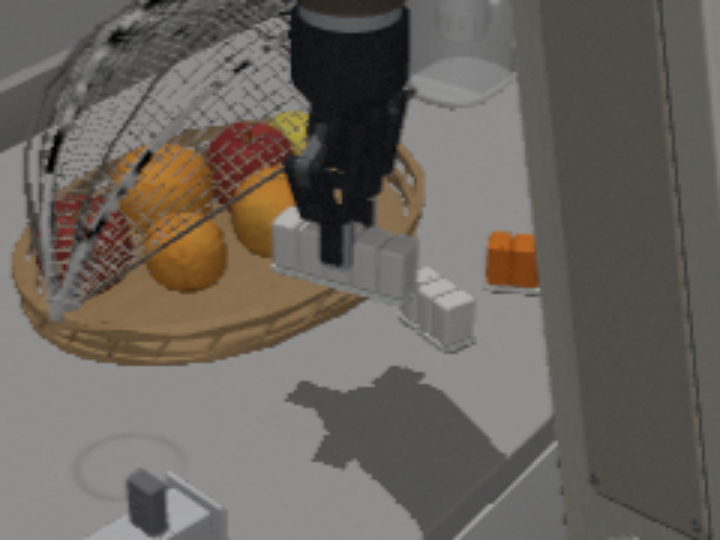

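Run:
```python
from h import *
W=np.load("s3.npy"); 
u0,u1,v0,v1=285,345,185,225
im=cv2.imread("pics/s3.png")[::3,::3,::-1][v0-120:v1-120,u0-200:u1-200].reshape(-1,3).astype(int)
w=W[v0:v1,u0:u1].reshape(-1,3); ok=np.linalg.norm(w-[.455,-.225,.13],axis=1)<.07
w=w[ok];g=im[ok].max(1)
a=np.deg2rad(8.7);e=np.array([np.cos(a),np.sin(a)])
s=(w[:,:2]-[.4551,-.2251])@e
f=g<75;b=g>100
print("finger z min",np.percentile(w[f,2],[1,3,5]),"strip z",np.percentile(w[b,2],[1,50,99]))
for lo in(-.05,-.03,.02,.035):
    k=b&(s>lo)&(s<lo+.015);print(lo,k.sum(),np.percentile(w[k,2],[2,98]) if k.sum()>3 else 0)
print("along",s[b].min(),s[b].max())
```

```text
finger z min [0.12533306 0.1304721  0.13189662] strip z [0.10313057 0.12530181 0.14382289]
-0.05 217 [0.10425772 0.14354643]
-0.03 178 [0.10493398 0.14354802]
0.02 125 [0.10411878 0.1436062 ]
0.035 131 [0.10341321 0.14427689]
along -0.050390666901583496 0.04897424196875919
```

>>> {"fn": "step_arm", "kwargs": {
  "increments": [
    {"slide":[0,0.02,0],"turn":[0,0,0],"grip":1},
    {"slide":[0,0.03,0],"turn":[0,0,0],"grip":1},
    {"slide":[0,0.03,0],"turn":[0,0,0],"grip":1},
    {"slide":[0,0,0],"turn":[0,0,-0.1],"grip":1},
    {"slide":[0,0,0],"turn":[0,0,-0.1],"grip":1},
    {"slide":[0,0,0],"turn":[0,0,-0.1],"grip":1},
    {"slide":[0,0,0],"turn":[0,0,-0.1],"grip":1},
    {"slide":[0,0,0],"turn":[0,0,-0.1],"grip":1},
    {"slide":[0,0,0],"turn":[0,0,-0.1],"grip":1},
    {"slide":[0,0,0],"turn":[0,0,-0.1],"grip":1}
  ]
}}

```text
clock: 4.33
eef_pos: [0.373, -0.2355, 0.1171]
tool_rot: [0.937, -0.349, -0.002, -0.0]
ft_force: [0.0, -0.6, -0.6]
grip_width: 0.027
```

>>> {"fn": "step_arm", "kwargs": {
  "increments": [
    {"slide":[0,0,0],"turn":[0,0,-0.1],"grip":1},
    {"slide":[0,0,0],"turn":[0,0,-0.1],"grip":1},
    {"slide":[0,0,0],"turn":[0,0,-0.1],"grip":1},
    {"slide":[0,0,0],"turn":[0,0,-0.1],"grip":1},
    {"slide":[0,0,0],"turn":[0,0,-0.1],"grip":1},
    {"slide":[0,0,0],"turn":[0,0,-0.057],"grip":1},
    {"slide":[0,0,0],"turn":[0,0,0],"grip":1}
  ]
}}

```text
clock: 4.92
eef_pos: [0.3731, -0.2355, 0.1172]
tool_rot: [0.997, -0.08, -0.002, -0.001]
ft_force: [-0.6, -0.4, -1.9]
grip_width: 0.0265
```

```bash
python3 -c "
from h import *
plan([.467,.1225,.12],-9.3)"
```

```text
turn [-0.0013  0.0031  0.0012] slide [ 0.0348 -0.3685 -0.0028] pos [ 0.3731 -0.2355  0.1172] yaw -9.2 q [-0.56  0.22 -0.34  1.02 -0.    1.17] F [-0.6 -0.4 -1.9] w 0.0265 t 4.9167
```

>>> {"fn": "step_arm", "kwargs": {
  "increments": [
    {"slide":[0.002,-0.015,0],"turn":[0,0,0],"grip":1},
    {"slide":[0.003,-0.03,0],"turn":[0,0,0],"grip":1},
    {"slide":[0.003,-0.035,0],"turn":[0,0,0],"grip":1},
    {"slide":[0.003,-0.035,0],"turn":[0,0,0],"grip":1},
    {"slide":[0.003,-0.035,0],"turn":[0,0,0],"grip":1},
    {"slide":[0.003,-0.035,0],"turn":[0,0,0],"grip":1},
    {"slide":[0.003,-0.035,0],"turn":[0,0,0],"grip":1},
    {"slide":[0.003,-0.035,0],"turn":[0,0,0],"grip":1},
    {"slide":[0.003,-0.035,0],"turn":[0,0,0],"grip":1},
    {"slide":[0.003,-0.035,0],"turn":[0,0,0],"grip":1},
    {"slide":[0.003,-0.03,0],"turn":[0,0,0],"grip":1},
    {"slide":[0.003,-0.0135,-0.003],"turn":[0,0,0],"grip":1}
  ]
}}

```text
clock: 5.92
eef_pos: [0.4677, 0.1251, 0.1203]
tool_rot: [0.997, -0.08, -0.001, -0.0]
ft_force: [0.4, -0.3, -1.2]
grip_width: 0.0267
```

>>> {"fn": "step_arm", "kwargs": {
  "increments": [
    {"slide":[0,0,0],"turn":[0,0,0],"grip":1},
    {"slide":[0,0,0],"turn":[0,0,0],"grip":1}
  ]
}}

```text
clock: 6.08
eef_pos: [0.4675, 0.1221, 0.1208]
tool_rot: [0.997, -0.08, -0.001, 0.001]
ft_force: [-0.2, -0.9, -1.4]
grip_width: 0.0269
```

Run:
```python
from h import *
plan([.467,.1225,.026],-9.3)
im,d,W=cloud('side'); np.save('s4.npy',W); save(cv2.resize(im[220:420,60:320],None,fx=3,fy=3),'s4')
im,d,W=cloud('top'); np.save('t4.npy',W); save(cv2.resize(im[170:270,60:260],None,fx=4,fy=4),'t4')
```

```text
turn [0.0014 0.0018 0.0012] slide [-0.0005 -0.0003  0.0948] pos [0.4675 0.1221 0.1208] yaw -9.2 q [ 0.26  0.29 -0.23  1.05 -0.    1.99] F [-0.2 -0.9 -1.4] w 0.0269 t 6.0833
```

View pics/s4.png

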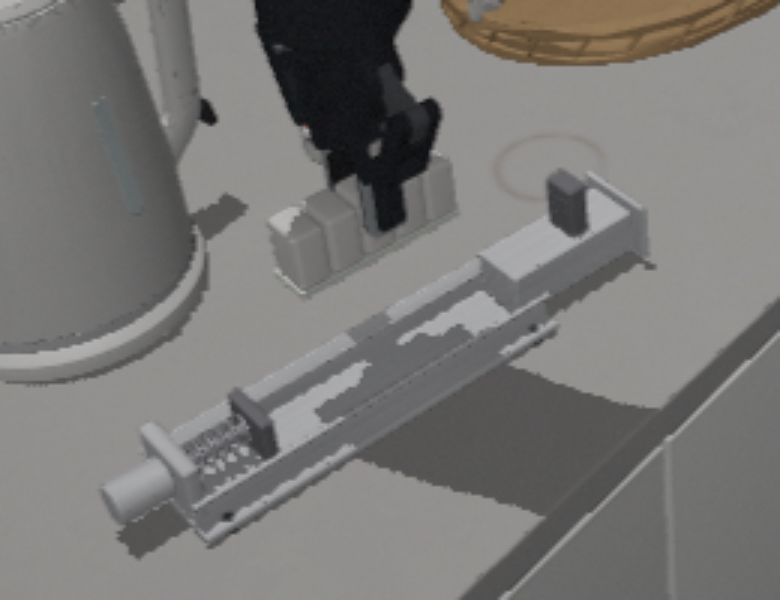

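View pics/t4.png

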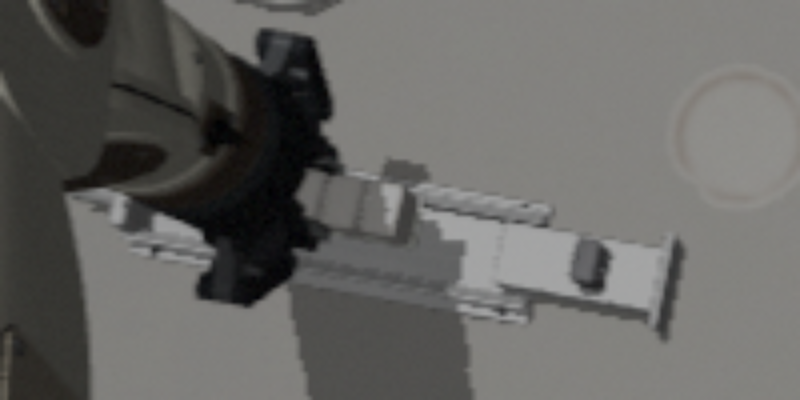

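The strip hangs over the channel. In the zoomed side view it spans (275,215) to (455,160), with the follower at (255,420) and the rail nose at (500,270). I'll compare them within the same camera's cloud.

Run:
```python
from h import *
a=np.deg2rad(9.3); ey=np.array([np.sin(a),np.cos(a)]); ex=np.array([np.cos(a),-np.sin(a)]); o=np.array([.467,.1246])
for n in("s4","t4"):
    W=np.load(n+".npy").reshape(-1,3); W=W[~np.isnan(W[:,0])]
    L=np.c_[(W[:,:2]-o)@ex,(W[:,:2]-o)@ey,W[:,2]]*1000
    B=L[(abs(L[:,0])<60)&(abs(L[:,1])<190)]
    pc=lambda q,i:np.round(np.percentile(q[:,i],[1,50,99]),1) if len(q) else None
    st=B[(B[:,2]>100)&(B[:,2]<142)&(abs(B[:,0])<25)&(abs(B[:,1])<70)]; print(n,"strip x",pc(st,0),"y",pc(st,1),"z",pc(st,2))
    top=st[st[:,2]>138]; print(" striptop x",pc(top,0),"y",pc(top,1))
    t=B[(B[:,2]>62)&(B[:,2]<80)&(B[:,1]<-100)]; print(" tab x",pc(t,0),"y",pc(t,1))
    r=B[(B[:,2]>37)&(B[:,2]<44)&(B[:,1]<-70)]; print(" rail x",pc(r,0),"y",pc(r,1))
    f=B[(B[:,2]>34)&(B[:,2]<44)&(B[:,1]>50)&(B[:,1]<90)]; print(" foll x",pc(f,0),"y",pc(f,1))
    l=B[(B[:,2]>19)&(B[:,2]<30)&(B[:,1]>-100)&(B[:,1]<-60)]; print(" lip x",pc(l,0))
```

```text
s4 strip x [-21.8 -13.3  12.7] y [-48.3  15.7  48.5] z [102.1 126.1 141.8]
 striptop x [-21.8  -4.5  14.1] y [-47.4  20.6  47.8]
 tab x [-14.9  -6.    9.4] y [-140.5 -130.8 -125.9]
 rail x [-26.6  -6.1  18.3] y [-171.4 -118.2  -79.2]
 foll x [-21.2  -4.6  15.4] y [80.2 85.  89.5]
 lip x [-30.3  -7.1  26.6]
t4 strip x [-21.7  -1.5  20.4] y [-53.2 -31.5  -2.3] z [103.9 138.8 141.9]
 striptop x [-17.9  -0.2  18. ] y [-52.4 -25.8  -1.8]
 tab x [-11.9  -1.2  10.3] y [-142.7 -136.8 -128.7]
 rail x [-17.9  -0.8  18. ] y [-174.9 -119.5  -81.2]
 foll x None y None
 lip x [-28.5  21.3  28.6]
```

>>> {"fn": "step_arm", "kwargs": {
  "increments": [
    {"slide":[-0.0013,0,0.015],"turn":[0,0,0],"grip":1},
    {"slide":[0,0,0.02],"turn":[0,0,0],"grip":1},
    {"slide":[0,0,0.02],"turn":[0,0,0],"grip":1},
    {"slide":[0,0,0.015],"turn":[0,0,0],"grip":1},
    {"slide":[0,0,0.01],"turn":[0,0,0],"grip":1},
    {"slide":[0,0,0.005],"turn":[0,0,0],"grip":1},
    {"slide":[0,0,0.003],"turn":[0,0,0],"grip":1},
    {"slide":[0,0,0],"turn":[0,0,0],"grip":1},
    {"slide":[0,0,0],"turn":[0,0,0],"grip":1}
  ]
}}

```text
clock: 6.93
eef_pos: [0.4673, 0.1216, 0.0343]
tool_rot: [0.997, -0.081, 0.0, -0.0]
ft_force: [-1.2, -0.6, -2.2]
grip_width: 0.0269
```

>>> {"fn": "step_arm", "kwargs": {
  "increments": [
    {"slide":[0,0,0.002],"turn":[0,0,0],"grip":1},
    {"slide":[0,0,0.002],"turn":[0,0,0],"grip":1},
    {"slide":[0,0,0],"turn":[0,0,0],"grip":1}
  ]
}}

```text
clock: 7.18
eef_pos: [0.467, 0.1221, 0.0299]
tool_rot: [0.997, -0.081, 0.0, -0.0]
ft_force: [0.1, -0.1, -0.6]
grip_width: 0.0268
```

Run:
```python
from h import *
plan([.467,.1225,.026],-9.3)
im,d,W=cloud('side'); save(cv2.resize(im[220:420,60:320],None,fx=3,fy=3),'s5')
```

```text
turn [-0.0002 -0.0004  0.0005] slide [-0.0001 -0.0004  0.0039] pos [0.467  0.1221 0.0299] yaw -9.3 q [ 0.26  0.4  -0.35  0.82  0.    1.99] F [ 0.1 -0.1 -0.6] w 0.0268 t 7.1833
```

View pics/s5.png

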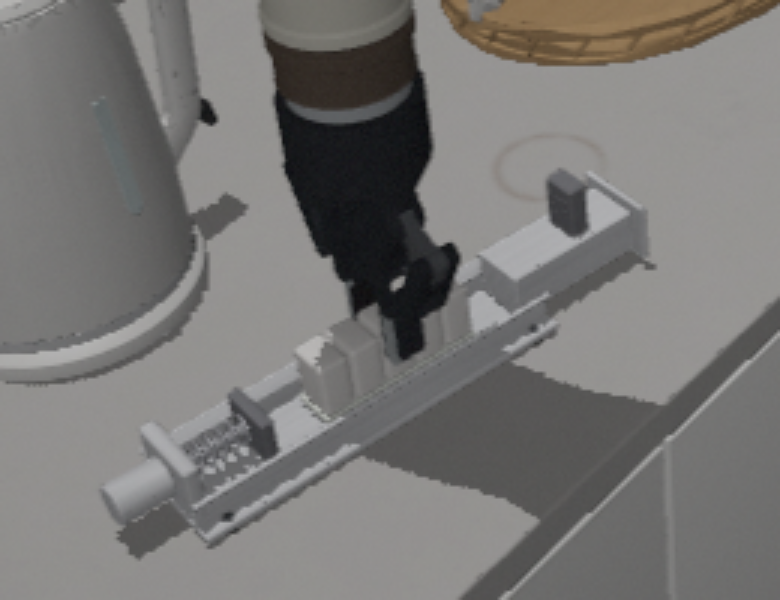

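The strip is inside the channel, between follower and nose. I'll lower it the last few mm and release.

>>> {"fn": "step_arm", "kwargs": {
  "increments": [
    {"slide":[0,0,0.002],"turn":[0,0,0],"grip":1},
    {"slide":[0,0,0.0013],"turn":[0,0,0],"grip":1},
    {"slide":[0,0,0],"turn":[0,0,0],"grip":1},
    {"slide":[0,0,0],"turn":[0,0,0],"grip":1}
  ]
}}

```text
clock: 7.57
eef_pos: [0.4673, 0.1222, 0.0274]
tool_rot: [0.997, -0.081, 0.0, -0.0]
ft_force: [-2.0, -1.5, 5.4]
grip_width: 0.0272
```

>>> {"fn": "step_arm", "kwargs": {
  "increments": [
    {"slide":[0,0,0],"turn":[0,0,0],"grip":0.2},
    {"slide":[0,0,0],"turn":[0,0,0],"grip":0},
    {"slide":[0,0,0],"turn":[0,0,0],"grip":-0.2},
    {"slide":[0,0,0],"turn":[0,0,0],"grip":-0.2},
    {"slide":[0,0,0],"turn":[0,0,0],"grip":-0.2},
    {"slide":[0,0,-0.01],"turn":[0,0,0],"grip":-0.2},
    {"slide":[0,0,-0.02],"turn":[0,0,0],"grip":-0.2},
    {"slide":[0,0,-0.025],"turn":[0,0,0],"grip":-0.2},
    {"slide":[0,0,-0.025],"turn":[0,0,0],"grip":-0.2},
    {"slide":[0,0,-0.02],"turn":[0,0,0],"grip":-0.2},
    {"slide":[0,0,0],"turn":[0,0,0],"grip":-0.2}
  ]
}}

```text
clock: 8.48
eef_pos: [0.4701, 0.1228, 0.1316]
tool_rot: [0.997, -0.081, 0.004, -0.002]
ft_force: [1.7, 0.1, -0.1]
grip_width: 0.0511
```

Run:
```python
from h import *
plan([.4449,-.0085,.12],-9.3)
im,d,W=cloud('side'); save(cv2.resize(im[220:420,60:320],None,fx=3,fy=3),'s6')
```

```text
turn [-0.0037 -0.0082  0.0004] slide [-0.0036  0.1337  0.0116] pos [0.4701 0.1228 0.1316] yaw -9.3 q [ 0.26  0.28 -0.22  1.07  0.    1.99] F [ 1.7  0.1 -0.1] w 0.0511 t 8.4833
```

View pics/s6.png

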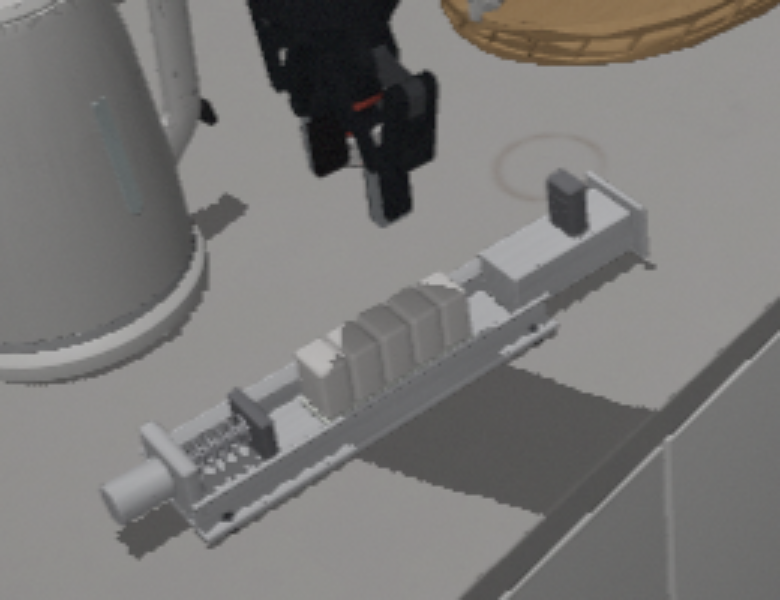

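The strip stands upright on the channel floor. Next is the tab.

>>> {"fn": "step_arm", "kwargs": {
  "increments": [
    {"slide":[0,0.015,0],"turn":[0,0,0],"grip":-0.4},
    {"slide":[-0.002,0.025,0.003],"turn":[0,0,0],"grip":-0.4},
    {"slide":[-0.001,0.03,0.003],"turn":[0,0,0],"grip":-0.4},
    {"slide":[0,0.03,0.003],"turn":[0,0,0],"grip":-0.4},
    {"slide":[0,0.022,0.003],"turn":[0,0,0],"grip":-0.4},
    {"slide":[0,0.0117,0],"turn":[0,0,0],"grip":-0.4},
    {"slide":[0,0,0],"turn":[0,0,0],"grip":-0.4},
    {"slide":[0,0,0],"turn":[0,0,0],"grip":-0.4}
  ]
}}

```text
clock: 9.2
eef_pos: [0.4417, -0.0098, 0.1138]
tool_rot: [0.997, -0.082, -0.001, -0.0]
ft_force: [0.5, 0.0, 0.3]
grip_width: 0.0597
```

Run:
```python
from h import *
plan([.4449,-.0085,.048],-9.3)
im,d,W=cloud('side'); save(cv2.resize(im[220:420,60:320],None,fx=3,fy=3),'s7')
```

```text
turn [-0.0002  0.0016 -0.0013] slide [ 0.003  -0.0018  0.0658] pos [ 0.4417 -0.0098  0.1138] yaw -9.4 q [-0.02  0.22 -0.35  1.01  0.    1.71] F [0.5 0.  0.3] w 0.0597 t 9.2
```

View pics/s7.png

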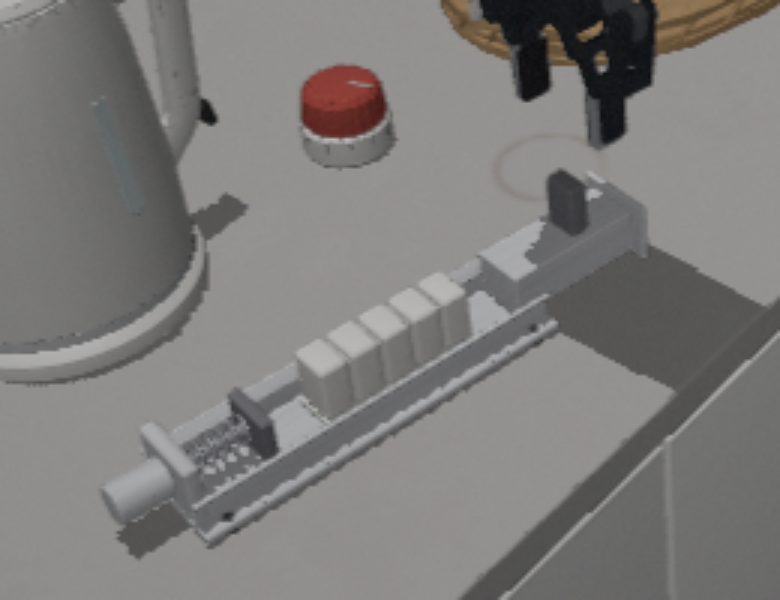

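>>> {"fn": "step_arm", "kwargs": {
  "increments": [
    {"slide":[0.0025,-0.0018,0.012],"turn":[0,0,0],"grip":-0.4},
    {"slide":[0,0,0.015],"turn":[0,0,0],"grip":-0.4},
    {"slide":[0,0,0.015],"turn":[0,0,0],"grip":-0.4},
    {"slide":[0,0,0.013],"turn":[0,0,0],"grip":-0.4},
    {"slide":[0,0,0.01],"turn":[0,0,0],"grip":-0.4},
    {"slide":[0,0,0],"turn":[0,0,0],"grip":-0.4},
    {"slide":[0,0,0],"turn":[0,0,0],"grip":-0.4}
  ]
}}

```text
clock: 9.83
eef_pos: [0.4447, -0.0072, 0.0491]
tool_rot: [0.997, -0.08, -0.001, -0.0]
ft_force: [0.2, 0.5, 0.2]
grip_width: 0.06
```

>>> {"fn": "step_arm", "kwargs": {
  "increments": [
    {"slide":[0,0,0],"turn":[0,0,0],"grip":1},
    {"slide":[0,0,0],"turn":[0,0,0],"grip":1},
    {"slide":[0,0,0],"turn":[0,0,0],"grip":1},
    {"slide":[0,0,0],"turn":[0,0,0],"grip":1},
    {"slide":[0,0,0],"turn":[0,0,0],"grip":1},
    {"slide":[0,0,0],"turn":[0,0,0],"grip":1},
    {"slide":[0,0,0],"turn":[0,0,0],"grip":1}
  ]
}}

```text
clock: 10.42
eef_pos: [0.4456, -0.0079, 0.0505]
tool_rot: [0.997, -0.081, 0.001, -0.0]
ft_force: [-1.9, 0.6, 5.9]
grip_width: 0.023
```

Run:
```python
from h import *
a=np.deg2rad(9.3)
plan([.467-.065*np.sin(a),.1246-.065*np.cos(a),.05],-9.3)
im,d,W=cloud('side'); save(cv2.resize(im[220:420,60:320],None,fx=3,fy=3),'s8')
```

```text
turn [-0.0009 -0.0013  0.0005] slide [-0.0003 -0.0692  0.0005] pos [ 0.4456 -0.0079  0.0505] yaw -9.3 q [-0.02  0.31 -0.43  0.84  0.    1.71] F [-1.9  0.6  5.9] w 0.023 t 10.4167
```

View pics/s8.png

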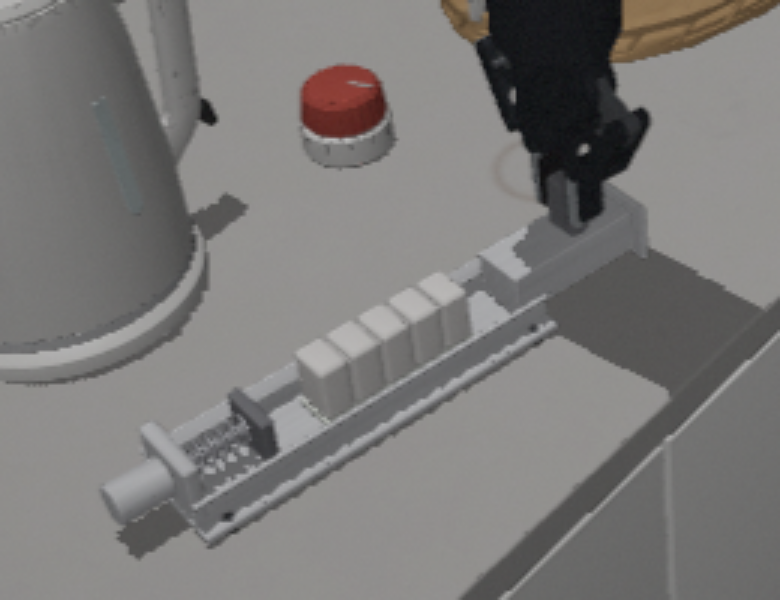

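The tab is pinched (23 mm). Sliding the rail in.

>>> {"fn": "step_arm", "kwargs": {
  "increments": [
    {"slide":[0,-0.005,0],"turn":[0,0,0],"grip":1},
    {"slide":[0,-0.007,0],"turn":[0,0,0],"grip":1},
    {"slide":[0,-0.007,0],"turn":[0,0,0],"grip":1},
    {"slide":[0,-0.007,0],"turn":[0,0,0],"grip":1},
    {"slide":[0,-0.007,0],"turn":[0,0,0],"grip":1},
    {"slide":[0,-0.007,0],"turn":[0,0,0],"grip":1},
    {"slide":[0,-0.007,0],"turn":[0,0,0],"grip":1},
    {"slide":[0,-0.005,0],"turn":[0,0,0],"grip":1},
    {"slide":[0,-0.003,0],"turn":[0,0,0],"grip":1},
    {"slide":[0,0,0],"turn":[0,0,0],"grip":1}
  ]
}}

```text
clock: 11.3
eef_pos: [0.4542, 0.045, 0.0505]
tool_rot: [0.997, -0.081, 0.001, 0.002]
ft_force: [-2.3, -4.6, 6.9]
grip_width: 0.0229
```

>>> {"fn": "step_arm", "kwargs": {
  "increments": [
    {"slide":[0,-0.004,0],"turn":[0,0,0],"grip":1},
    {"slide":[0,-0.004,0],"turn":[0,0,0],"grip":1},
    {"slide":[0,-0.003,0],"turn":[0,0,0],"grip":1},
    {"slide":[0,0,0],"turn":[0,0,0],"grip":1}
  ]
}}

```text
clock: 11.63
eef_pos: [0.4558, 0.0551, 0.0505]
tool_rot: [0.997, -0.081, 0.001, 0.002]
ft_force: [-3.0, -7.4, 7.3]
grip_width: 0.023
```

Run:
```python
from h import *
a=np.deg2rad(9.3)
plan([.467-.065*np.sin(a),.1246-.065*np.cos(a),.05],-9.3)
im,d,W=cloud('side'); save(cv2.resize(im[220:420,60:320],None,fx=3,fy=3),'s9')
```

```text
turn [ 0.0046 -0.0014 -0.0007] slide [-0.0002 -0.0054  0.0005] pos [0.4558 0.0551 0.0505] yaw -9.3 q [ 0.12  0.33 -0.39  0.85 -0.    1.86] F [-3.  -7.4  7.3] w 0.023 t 11.6333
```

View pics/s9.png

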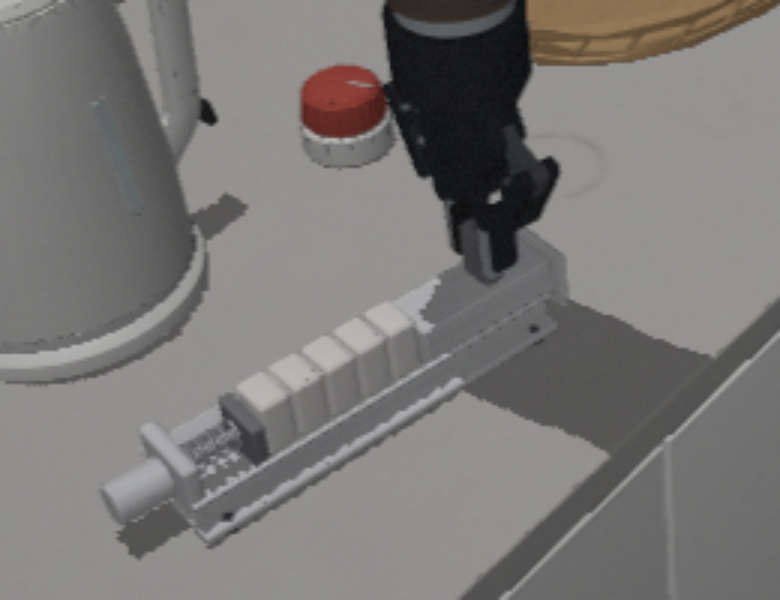

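The strip now touches the follower, and a small gap is left at the end plate. Continuing to the stop.

>>> {"fn": "step_arm", "kwargs": {
  "increments": [
    {"slide":[0,-0.002,0],"turn":[0,0,0],"grip":1},
    {"slide":[0,-0.002,0],"turn":[0,0,0],"grip":1},
    {"slide":[0,-0.002,0],"turn":[0,0,0],"grip":1},
    {"slide":[0,0,0],"turn":[0,0,0],"grip":1}
  ]
}}

```text
clock: 12.02
eef_pos: [0.4567, 0.0604, 0.0505]
tool_rot: [0.997, -0.082, 0.0, 0.003]
ft_force: [-3.1, -8.4, 7.9]
grip_width: 0.0227
```

>>> {"fn": "step_arm", "kwargs": {
  "increments": [
    {"slide":[0,-0.002,0],"turn":[0,0,0],"grip":1},
    {"slide":[0,-0.001,0],"turn":[0,0,0],"grip":1},
    {"slide":[0,0,0],"turn":[0,0,0],"grip":1}
  ]
}}

```text
clock: 12.27
eef_pos: [0.4571, 0.0631, 0.0505]
tool_rot: [0.997, -0.082, 0.001, 0.003]
ft_force: [-3.4, -9.0, 8.3]
grip_width: 0.0225
```

>>> {"fn": "step_arm", "kwargs": {
  "increments": [
    {"slide":[0,-0.0015,0],"turn":[0,0,0],"grip":1},
    {"slide":[0,-0.0015,0],"turn":[0,0,0],"grip":1},
    {"slide":[0,0,0],"turn":[0,0,0],"grip":1}
  ]
}}

```text
clock: 12.52
eef_pos: [0.4574, 0.0645, 0.0505]
tool_rot: [0.997, -0.082, 0.0, 0.005]
ft_force: [-3.5, -14.4, 9.4]
grip_width: 0.0229
```

Run:
```python
from h import *
im,d,W=cloud('side'); save(cv2.resize(im[280:380,120:280],None,fx=5,fy=5),'s10')
```

View pics/s10.png

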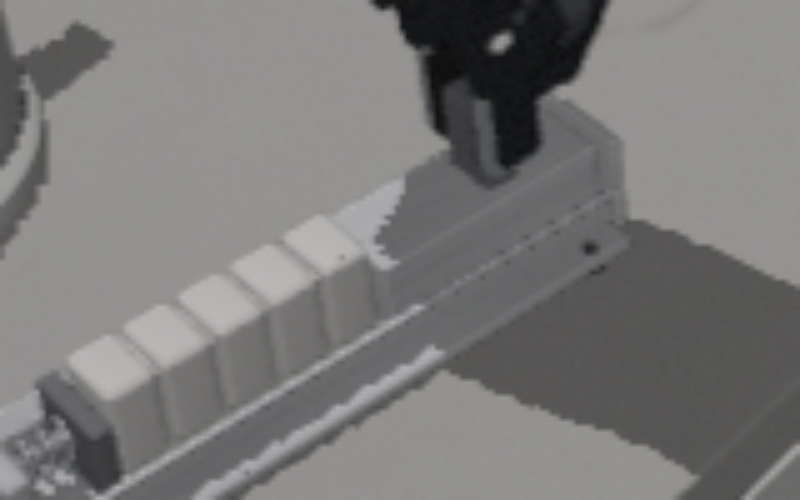

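The end plate sits against the channel end at about (615,200), and the force is rising. One more push to confirm the stop.

>>> {"fn": "step_arm", "kwargs": {
  "increments": [
    {"slide":[0,-0.0015,0],"turn":[0,0,0],"grip":1},
    {"slide":[0,-0.0015,0],"turn":[0,0,0],"grip":1},
    {"slide":[0,0,0],"turn":[0,0,0],"grip":1},
    {"slide":[0,0,0],"turn":[0,0,0],"grip":1}
  ]
}}

```text
clock: 12.9
eef_pos: [0.4573, 0.0646, 0.0505]
tool_rot: [0.997, -0.083, 0.0, 0.008]
ft_force: [-4.3, -21.5, 11.4]
grip_width: 0.0227
```

Hard stop confirmed: the force is up 7 N with no travel. Relaxing, releasing and retreating.

>>> {"fn": "step_arm", "kwargs": {
  "increments": [
    {"slide":[0,0.003,0],"turn":[0,0,0],"grip":1},
    {"slide":[0,0,0],"turn":[0,0,0],"grip":0.3},
    {"slide":[0,0,0],"turn":[0,0,0],"grip":0},
    {"slide":[0,0,0],"turn":[0,0,0],"grip":-0.3},
    {"slide":[0,0,0],"turn":[0,0,0],"grip":-0.3},
    {"slide":[0,0,0],"turn":[0,0,0],"grip":-0.3},
    {"slide":[0,0,-0.01],"turn":[0,0,0],"grip":-0.3},
    {"slide":[0,0,-0.02],"turn":[0,0,0],"grip":-0.3},
    {"slide":[0,0,-0.025],"turn":[0,0,0],"grip":-0.3},
    {"slide":[0,0,-0.025],"turn":[0,0,0],"grip":-0.3},
    {"slide":[0,0,-0.02],"turn":[0,0,0],"grip":-0.3}
  ]
}}

```text
clock: 13.82
eef_pos: [0.4581, 0.0693, 0.1511]
tool_rot: [0.997, -0.081, 0.0, -0.0]
ft_force: [-0.3, 0.0, -0.1]
grip_width: 0.0556
```

>>> {"fn": "step_arm", "kwargs": {
  "increments": [
    {"slide":[0,0.03,-0.01],"turn":[0,0,0],"grip":-0.3},
    {"slide":[-0.02,0.03,0],"turn":[0,0,0],"grip":-0.3},
    {"slide":[-0.03,0.03,0],"turn":[0,0,0],"grip":-0.3},
    {"slide":[-0.03,0.03,0],"turn":[0,0,0],"grip":-0.3},
    {"slide":[-0.02,0.03,0],"turn":[0,0,0],"grip":-0.3},
    {"slide":[0,0.02,0],"turn":[0,0,0],"grip":-0.3},
    {"slide":[0,0,0],"turn":[0,0,0],"grip":-0.3},
    {"slide":[0,0,0],"turn":[0,0,0],"grip":-0.3}
  ]
}}

```text
clock: 14.48
eef_pos: [0.3329, -0.0824, 0.1598]
tool_rot: [0.997, -0.082, 0.001, -0.0]
ft_force: [0.4, 0.4, -0.1]
grip_width: 0.0557
```

Run:
```python
from h import *
a=np.deg2rad(9.3); ey=np.array([np.sin(a),np.cos(a)]); ex=np.array([np.cos(a),-np.sin(a)]); o=np.array([.467,.1246])
im,d,Wt=cloud('top'); save(im,'t11'); im2,d,Ws=cloud('side'); save(cv2.resize(im2[200:400,60:320],None,fx=3,fy=3),'s11')
for W in(Wt,Ws):
    W=W.reshape(-1,3);W=W[~np.isnan(W[:,0])]
    L=np.c_[(W[:,:2]-o)@ex,(W[:,:2]-o)@ey,W[:,2]]*1000; B=L[(abs(L[:,0])<32)&(abs(L[:,1])<190)]
    t=B[(B[:,2]>60)&(B[:,2]<80)]; s=B[(B[:,2]>45.5)&(B[:,2]<53)&(B[:,1]>-20)&(B[:,1]<110)]
    for n,q in(("tab",t),("strip",s)): print(n,len(q),np.round(np.percentile(q,[1,50,99],axis=0),1).tolist() if len(q) else 0)
p=Wt[215:255,345:375].reshape(-1,3);p=p[(p[:,2]>.03)&(p[:,2]<.06)];print("part",cv2.minAreaRect(p[:,:2].astype(np.float32)*1000))
plan([.4,0,.2],-9.3)
```

```text
tab 22 [[5.8, -69.5, 61.3], [8.2, -64.3, 74.1], [11.9, -56.6, 79.7]]
strip 463 [[-13.2, -5.4, 45.6], [0.4, 42.3, 48.5], [13.4, 91.1, 52.4]]
tab 139 [[-14.9, -66.9, 60.5], [-6.5, -57.7, 71.4], [9.2, -52.7, 75.9]]
strip 609 [[-16.0, -2.8, 45.7], [-2.5, 47.2, 47.5], [11.9, 92.5, 50.0]]
part ((456.11224365234375, -345.25360107421875), (28.039058685302734, 59.10371017456055), 70.75785827636719)
turn [-0.0004 -0.0005  0.0008] slide [ 0.0526 -0.0912 -0.0404] pos [ 0.3334 -0.0815  0.1596] yaw -9.3 q [-0.24 -0.02 -0.49  1.1   0.    1.49] F [0.5 0.2 0.6] w 0.0557 t 14.5833
```

View pics/s11.png

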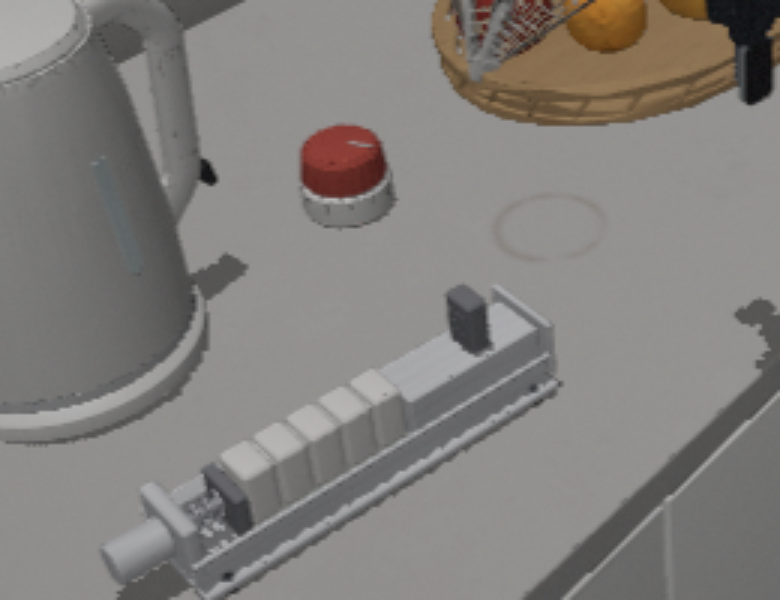

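View pics/t11.png

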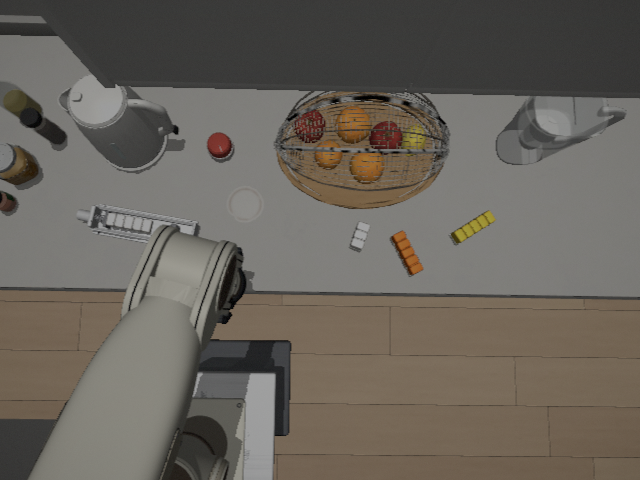

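```bash
python3 -c "
from workcell import bot
print(bot.job_done())"
```

```text
the job is handed in; nothing more can be done
None
```

I laid the full strip upright in the dispenser channel and slid the rail home. Then I let go, moved the arm clear and handed the job in at about 14.6 s.

**Last checks**
- **Rail:** it travelled about 73 mm and stopped hard. The push force rose from about 9 N to 21 N with no further movement, and the pictures show the end plate against the channel's end.
- **Strip:** it stands level, with its top at about 48 mm, held between the rail nose and the pushed-back follower.
- **Part-used strip:** it stayed put; its measured position changed by less than 1 mm. The orange and yellow look-alikes look unmoved in the last picture.
- **Gripper:** it is open, clear of everything, and the wrist force is about zero.

**What disagreed:** my first estimate had the rail starting about 5 mm in, but the measured travel puts it nearer 1.5 mm. That offset was in my estimate of the dispenser's position, and the hard stop settled it. In that same frame the strip's centre reads about y +43 to +45, against the nominal +40, so it fits the same offset.

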